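# Hang the ear defenders on the turning stand

## Robot

A 7-joint arm with a two-finger parallel gripper is mounted at the origin on the work surface. World frame = base frame: x ahead of the robot, y to its left, z up, the work surface at z = 0. Lengths are in m, angles in rad, forces in N, time in s.
With the tool pointing down it reaches from about 0.425 to 0.95 m from the base axis. Payload 4.7 kg.
Tool frame: the origin (TCP) lies on the centre line of the jaws, within the pads' length; the fingertips stand robot.nose_length ahead of it and the grasp point (between the pads) lies 8 mm behind it (robot.nose_length is the distance from the TCP to the fingertips, in m); z points along the fingers, y is the line along which they close (so a half turn about z gives the same grasp; the last joint's range is limited). The gripper opens to 85 mm and grips with 20 to 120 N. Pads are 22 mm wide; open, the fingers measure 114 mm over their backs; the gripper's body (76 mm by 85 mm) begins 54 mm behind the grasp point. The pads swing forward as they close: fully open they stand 13 mm farther back than shut.
Start: joints at [-1.329, 0.469, -0.049, 1.532, 0.024, 1.141, -0.082], TCP at [0.181, 0.65, 0.242] pointing down, gripper open.
Joint ranges: [-2.59, 2.59], [-0.33, 1.99], [-1.39, 1.29], [0.1, 2.45], [-1.04, 4.18], [0.21, 1.99], [-2.66, 2.66]. Speed limits (rad/s): [2.57, 2.57, 3.14, 3.14, 3.14, 3.14, 3.14].

## Interface

Orientations are given as [roll, pitch, yaw] about the fixed x, y, z axes, in that order (R = Rz(yaw) Ry(pitch) Rx(roll)).
In Python, from plant import robot gives the robot as it stands. Calls block until the motion is done:
- robot.goto(position, orientation): joint-space move of the TCP to a pose.
- robot.move_straight(position, vel=0.15, attitude=None, contact_N=None): straight line of the TCP; attitude=None keeps the orientation; vel is the mean speed in m/s. With contact_N (N) it stops when the force on the tool has changed by that much, and returns True; else False.
- robot.move_joints(angles): joint-space move.
- robot.grip(opening, strength=None): opening from 0.0 (shut) to 1.0 (fully open); strength is the grip in N (None keeps the last); returns when the fingers have stopped.
- robot.sleep(seconds).
- robot.inverse_kinematics(position, orientation): joint angles nearest the present ones, or None.
- robot.sense(): the state.
- robot.grab_frame(name): name is "scene" or "top" or "wrist"; returns a dict with "image" (480x640x3 uint8, red, green, blue), "range_z" (480x640 float32, m along the optical axis (not along the pixel's ray), 0 where there is no reading), "fx", "fy", "cx", "cy" (pixels), "dist_coeffs" ([k1, k2, p1, p2, k3] as OpenCV has them; the pictures are not rectified), "R" (3x3) and "t" (3): a world point X has camera coordinates R X + t. Camera axes: x right, y down, z forward; pixel columns grow to the right and rows downward; lengths in m; the calibration is good to about 2 mm. A picture is of the moment at which its call begins.
A pose or a line that the arm cannot do raises robot.IKError and nothing moves.
- robot.close_job(): hands the job in; it is judged then, once.
The state is a dict: "t": time; "joint_pos": joint angles; "joint_velocities": joint speeds; "effort": joint torques, N m; "tcp_pos": TCP position; "tcp_rot": TCP orientation; "wrist_force": force on the tool from outside, world axes, zero at the start; "torque": the same for the moment, N m; "opening": opening from 0.0 (shut) to 1.0 (fully open); "gripper_force": force on a finger pad.
Only numpy, scipy, OpenCV 4.12 (cv2) and the standard library are available. Lean on these libraries where they do the work, as an engineer would, in place of code of your own. Each camera call takes 0.05 s, during which the arm holds its last target. There are 200 camera calls.

## Task

Turn the head of the hanging stand until its empty bar (green end) clicks into place at the front, over the yellow pointer, and let go of it. Then hang the red ear defenders over that bar by their headband, a cup on either side, with the crown pad resting near the middle of the bar, and leave them hanging still and the bar still at the front. Do not let the ear defenders topple, and leave the bowls, scoop, can and jar where they are.

Things in the scene. Friction and masses are not known exactly. Their poses are not given: they have to be found in the camera images.
- stand_pointer (a point): outer end of the yellow pointer, on its top face, 103 in front (-x) of the stand's axis, 12 above the table
- bar_seat (a point): point on top of the empty bar, 90 from the turning axis, 256 above the table, in the middle of the free length; axes as the turret's, so the bar runs along its y
- crown (a point): middle of the crown pad's underside, the face that rests on the bar, 160 above the ear defenders' origin
- turret: turning head on the post: black hub (44 across, top 272 above table), four level steel bars 12 thick, 90 degrees apart, ending in 18 balls. Origin on the turning axis at the bars' height, 250 above table. Turns either way about z, click stop every 90 degrees (0.4 N m to leave a stop; past 45 degrees it pulls into the next). Starts in a stop, axes parallel to the stand's; empty bar along its -y
- bar_tip (a point): centre of the green ball at the end of the empty bar, 125 from the turning axis, 250 above the table (other balls are black). At the start it is on the stand's -y side; a quarter turn of the head clockwise from above brings it to the front (the stand's -x)
- front_roll (a point): centre of the tape roll on the bar that is at the front at the start (turret's -x). All three other bars (turret's +x, +y, -x) carry such a roll, fixed: 100 across, 26 wide along the bar, from 47 to 73 from the turning axis, 168 to 268 above the table
- ear_defenders: ear defenders standing on two red cups (84 high, 62 deep along x); 172 wide along y, 90 free between the black cushions, 178 high, about 0.2 kg. Dark band 18 wide over the top with a black crown pad to pinch: 24 wide along x, 60 long along y, 18 thick, top 178 and underside 160 above the origin. Origin between the cups at their underside, z up to the crown
- stand: fixed stand: orange round base (120 across, 65 high), steel post (24 across). Origin on the post's axis at table level. Its -x is the front (hanging position), marked by a yellow pointer on the table. It stands left or right of centre, turned by up to 15 degrees
- bowl_stack: stack of three red bowls, 120 across, 95 tall, beside the work; leave it. Origin at the centre of its underside.
- bowl: single open red bowl, 120 across, 50 tall; leave it. Origin at the centre of its underside.
- scoop: aluminium scoop, tray 100 x 65 x 35 with a 90 long black round handle; leave it. Origin at the centre of its underside.
- spray_can: can with a blue label, 60 across, 150 tall, at the back; leave it. Origin at the centre of its underside.
- jar: white jar with a blue cap, 72 across, 100 tall, at the back; leave it. Origin at the centre of its underside.
Things that resemble listed ones, but are neither listed nor needed, are in the scene too. What is shaped like the ear_defenders but turquoise is not meant.

How it is judged:
On the way, in this order (a step that is already met when the one before it is completed fails the run):
1. the empty bar rests in the click stop at the front, released, with the ear defenders not yet on it (x of bar_tip in the frame of stand below -0.115 m and y of bar_tip in the frame of stand between -0.016 and 0.016 m and angular speed of turret below 0.15 rad/s and contact force between turret and the arm below 0.05 N and contact force between turret and the fingers below 0.05 N and contact force between turret and ear_defenders below 0.05 N), for 0.2 s.
2. the ear defenders hang on the empty bar, released (y of crown in the frame of bar_seat between -0.028 and 0.035 m and x of crown in the frame of bar_seat between -0.028 and 0.028 m and z of crown in the frame of bar_seat between -0.008 and 0.01 m and angle between ear_defenders's own z axis and vertical below 0.3 rad and contact force between ear_defenders and turret above 0.4 N and contact force between ear_defenders and the fingers below 0.05 N), for 0.2 s.
At the end, for the whole second after the job is handed in: Empty bar still and at the front (tip within 16 mm of the pointer's line); ear defenders hang on it, released, still, upright within 0.3 rad, crown pad down on the bar 55 to 118 mm from the turning axis and within 28 mm of centred across it (all of step 2 and x of bar_tip in the frame of stand below -0.115 m and y of bar_tip in the frame of stand between -0.016 and 0.016 m and angular speed of turret below 0.15 rad/s and linear speed of ear_defenders below 0.05 m/s and angular speed of ear_defenders below 0.4 rad/s); the robot touches nothing.
It fails at once if the ear defenders topple over (angle between ear_defenders's own z axis and vertical above 0.8 rad).
It fails at once if a bowl, the bowl stack, the scoop, the can or the jar is moved more than 30 mm (distance of any of bowl_stack, bowl, scoop, spray_can, jar from where it was at the start of the episode above 0.03 m).
It also fails if it takes over 64 s, if anything falls off the work surface, if the arm or the gripper's body presses on something with over 40 N, if the wrist force passes 120 N, or if a joint passes its speed limit or range.

## Working session

There is one attempt and no reset: what is moved stays moved. The work goes in short steps, each a Python script; the robot and the scene stay as the last script left them, time stands still between calls to the robot, and variables do not carry over. Pictures are saved under pics/ and viewed, at most 10 in all, crops included, and the job is handed in when it is done.

```bash
ls; mkdir -p pics
cat > h.py <<'E'
import numpy as np, cv2
from plant import robot
def grab(n):
    f=robot.grab_frame(n); f['K']=np.array([[f['fx'],0,f['cx']],[0,f['fy'],f['cy']],[0,0,1.]]); f['d']=np.array(f['dist_coeffs'],float)
    f['R']=np.array(f['R']); f['t']=np.array(f['t']); f['C']=-f['R'].T@f['t']; return f
def rays(f,px):
    u=cv2.undistortPoints(np.array(px,float).reshape(-1,1,2),f['K'],f['d']).reshape(-1,2)
    return np.c_[u,np.ones(len(u))]@f['R']
def onplane(f,px,z):
    r=rays(f,px); return f['C']+r*((z-f['C'][2])/r[:,2:])
def cloud(f,mask):
    v,u=np.nonzero(mask&(f['range_z']>0)); 
    return f['C']+rays(f,np.c_[u,v])*f['range_z'][v,u][:,None]
def hsv(f): return cv2.cvtColor(f['image'],cv2.COLOR_RGB2HSV)
def save(f,n): cv2.imwrite('pics/'+n,f['image'][:,:,::-1])
E
python3 - <<'E'
from h import *
for n in ('scene','top'):
    f=grab(n); save(f,n+'0.png'); print(n,f['C'],f['R'][2])
s=robot.sense(); print(s['t'],robot.nose_length,s['tcp_rot'])
E
```

```text
pics
scene [ 1.34004189 -0.47397855  1.07018768] [-0.66789926  0.33641482 -0.66387924]
top [ 0.36524337 -0.02087149  1.3474047 ] [ 0.05810712  0.00983893 -0.99826187]
0.1 0.011 [-3.13981123e+00  2.22309996e-05  2.87082175e+00]
```

View pics/scene0.png

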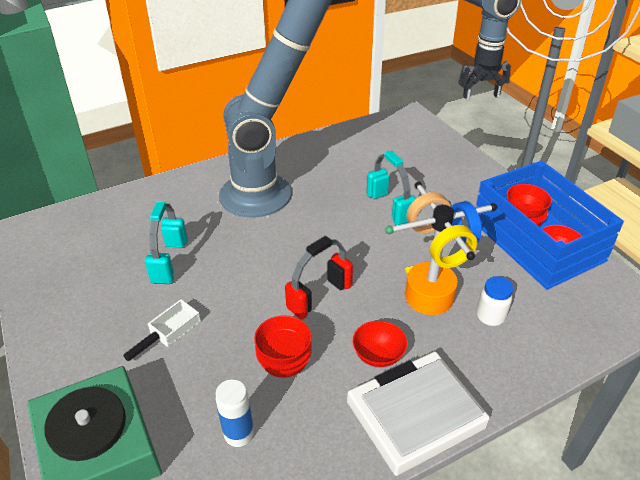

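View pics/top0.png

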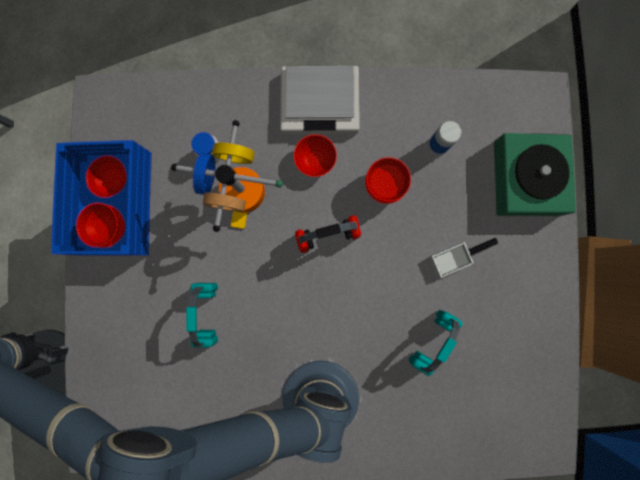

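The scene picture shows the red ear defenders at about (320,275) and the stand hub at (443,218), with the green ball at (389,229). In the top view the green ball is at (279,184), the hub at (226,175), the pointer near (238,220) and the red ear defenders at (328,231). A turquoise pair stands in front of the stand.

```bash
cat > m.py <<'E'
from h import *
def cents(f,m,lo,hi,box=None,amin=8):
    # blobs of mask whose median cloud z is within lo..hi
    n,l,s,c=cv2.connectedComponentsWithStats(m.astype(np.uint8))
    o=[]
    for i in range(1,n):
        if s[i,4]<amin: continue
        p=cloud(f,l==i)
        if len(p)==0: continue
        q=np.median(p,0)
        if lo<q[2]<hi: o.append((c[i].round(1),s[i,4],q.round(3),p.min(0).round(3),p.max(0).round(3)))
    return o
def tri(fs,pxs):
    A=np.zeros((3,3));b=np.zeros(3)
    for f,p in zip(fs,pxs):
        r=rays(f,[p])[0]; r/=np.linalg.norm(r); P=np.eye(3)-np.outer(r,r); A+=P; b+=P@f['C']
    return np.linalg.solve(A,b)
E
python3 - <<'E'
from m import *
def inb(p,x0,x1,y0,y1): return x0<p[0]<x1 and y0<p[1]<y1
for n in ('top','scene'):
    f=grab(n);h=hsv(f);H,S,V=h[...,0],h[...,1],h[...,2]
    ms={'green':(H>40)&(H<85)&(S>60),'yellow':(H>22)&(H<32)&(S>150)&(V>100),'orange':(H>8)&(H<18)&(S>200)&(V>150),'red':((H<5)|(H>175))&(S>150)&(V>80),'black':(V<50),'turq':(H>85)&(H<95)&(S>120)}
    print(n)
    for k,m in ms.items():
        for o in cents(f,m,-.01,.35):
            if inb(o[2],.2,.95,-.35,.6): print(k,*o)
E
```

```text
top
green [278.8 183. ] 40 [0.559 0.089 0.257] [ 0.552  0.083 -0.001] [0.607 0.107 0.263]
yellow [234.  151.9] 543 [0.635 0.197 0.26 ] [ 0.62   0.155 -0.001] [0.713 0.241 0.272]
yellow [238.4 219.7] 199 [0.498 0.229 0.013] [0.478 0.207 0.005] [0.521 0.25  0.02 ]
orange [245.3 171.6] 131 [0.624 0.201 0.065] [0.592 0.168 0.059] [0.636 0.231 0.238]
orange [250.9 193.1] 454 [0.566 0.185 0.066] [0.524 0.155 0.03 ] [0.599 0.224 0.209]
orange [219.5 187. ] 10 [0.583 0.271 0.067] [0.575 0.269 0.06 ] [0.591 0.273 0.069]
orange [228.6 188.5] 27 [0.58  0.246 0.065] [0.569 0.238 0.06 ] [0.586 0.252 0.07 ]
red [313.9 155.5] 1372 [0.679 0.016 0.02 ] [ 0.613 -0.046 -0.004] [0.745 0.076 0.057]
red [386.  181.2] 1459 [ 0.596 -0.178  0.065] [ 0.538 -0.257 -0.003] [ 0.669 -0.123  0.103]
red [355.2 226.2] 144 [ 0.469 -0.095  0.083] [ 0.445 -0.111 -0.003] [ 0.512 -0.078  0.116]
red [301.  240.4] 144 [0.431 0.048 0.083] [0.408 0.032 0.072] [0.464 0.064 0.144]
black [235.7 122.8] 24 [0.702 0.191 0.258] [0.697 0.187 0.25 ] [0.708 0.198 0.264]
black [319.3 125.4] 308 [0.757 0.001 0.048] [ 0.742 -0.041  0.039
[... 2022 characters left out ...]
3 0.276]
black [493.5 206.4] 16 [0.606 0.335 0.256] [0.598 0.331 0.247] [0.612 0.341 0.259]
black [319.4 245.7] 255 [ 0.463 -0.024  0.176] [ 0.444 -0.054  0.156] [0.477 0.018 0.182]
black [470.4 255.7] 36 [0.709 0.19  0.253] [0.699 0.184 0.245] [0.714 0.199 0.263]
black [335.5 274.8] 333 [0.451 0.024 0.049] [0.423 0.015 0.011] [0.473 0.038 0.083]
black [306.9 295.5] 113 [ 0.493 -0.07   0.068] [ 0.456 -0.079  0.011] [ 0.499 -0.062  0.08 ]
black [395.3 372.9] 421 [ 0.759 -0.002  0.047] [ 0.745 -0.046  0.041] [0.773 0.043 0.053]
turq [393.1 158.2] 178 [0.243 0.31  0.174] [-0.017  0.299 -0.006] [0.272 0.486 0.182]
turq [400.7 209. ] 431 [0.321 0.297 0.059] [0.285 0.181 0.003] [0.502 0.342 0.242]
```

```bash
cat > geo.py <<'E'
from m import *
AX=np.array([.581,.212]); YAW=np.radians(-9.5)
def S2W(x,y,z): c,s=np.cos(YAW),np.sin(YAW); return [AX[0]+c*x-s*y,AX[1]+s*x+c*y,z]
def push(th,r=.118,back=.020,z=.250):  # th deg of clockwise turn from -y
    a=np.radians(-90-th); rad=np.array([np.cos(a),np.sin(a)]); tan=np.array([np.sin(a),-np.cos(a)])  # clockwise
    p=r*rad-back*tan; return S2W(p[0],p[1],z), [np.pi,0,np.radians(170.5-th)+0.0]
E
python3 - <<'E'
from geo import *
f=grab('top'); P=cloud(f,np.ones((480,640),bool)); 
Q=P[(P[:,2]>.170)&(P[:,2]<.19)&(abs(P[:,0]-.45)<.1)&(abs(P[:,1]+.02)<.1)]
print('pad',cv2.minAreaRect(Q[:,:2].astype(np.float32)*1000),Q.mean(0),len(Q))
print(push(0,back=.04))
robot.grip(0.0)
robot.move_straight([.181,.65,.40],vel=.25)
p,o=push(0,back=.04,z=.36); robot.goto(p,o)
p,o=push(0,back=.04,z=.249); print('desc hit',robot.move_straight(p,vel=.12,contact_N=8))
s=robot.sense(); print(s['t'],s['tcp_pos'],s['tcp_rot'],s['wrist_force'])
E
```

```text
pad ((455.4682312011719, -22.657718658447266), (24.315673828125, 60.79280090332031), 14.446451187133789) [ 0.45487919 -0.02240325  0.17821684] 244
([np.float64(0.6009758065699292), np.float64(0.08901639478417958), 0.25], [3.141592653589793, 0, np.float64(2.975786374650332)])
desc hit False
5.3667 [0.60157132 0.08902416 0.24986238] [3.14098370e+00 1.60449396e-03 2.97576867e+00] [-0.82679513 -0.64842945  0.71302166]
```

Run:
```python
from geo import *
for th in (0,10,20,30,40,50,58):
    p,o=push(th); robot.move_straight(p,vel=.1,attitude=o)
    print(th,np.round(robot.sense()['wrist_force'],1))
# draw back, away from bar
p,o=push(45,back=.04,r=.13); robot.move_straight(p,vel=.15)
robot.sleep(.5)
robot.move_straight([p[0],p[1],.42],vel=.25)
robot.goto([.50,-.1,.42],[np.pi,0,np.radians(104.5)])
f=grab('scene'); save(f,'s1.png');h=hsv(f);H,S=h[...,0],h[...,1]
for o in cents(f,(H>40)&(H<85)&(S>60),.2,.3): print(o)
f=grab('top'); 
h=hsv(f);H,S=h[...,0],h[...,1]
for o in cents(f,(H>40)&(H<85)&(S>60),.2,.3): print(o, onplane(f,[o[0]],.25))
print(S2W(-.125,0,.25),robot.sense()['t'])
```

```text
0 [0.  0.1 0.5]
10 [ 1.7 -1.1 -0.4]
20 [ 2.3 -3.   1.1]
30 [ 1.6 -2.4 -0.6]
40 [ 0.8 -1.8 -0.5]
50 [ 0.3 -0.4 -0.5]
58 [ 0.4  0.5 -0.2]
(array([416.9, 184.1]), np.int32(29), array([0.459, 0.231, 0.255]), array([ 0.176,  0.223, -0.003]), array([0.464, 0.468, 0.259]))
(array([216. , 227.9]), np.int32(37), array([0.456, 0.234, 0.257]), array([0.449, 0.227, 0.252]), array([0.463, 0.242, 0.265])) [[0.45639607 0.23568542 0.25      ]]
[np.float64(0.45771429980784606), np.float64(0.2326309507325847), 0.25] 10.5667
```

View pics/s1.png

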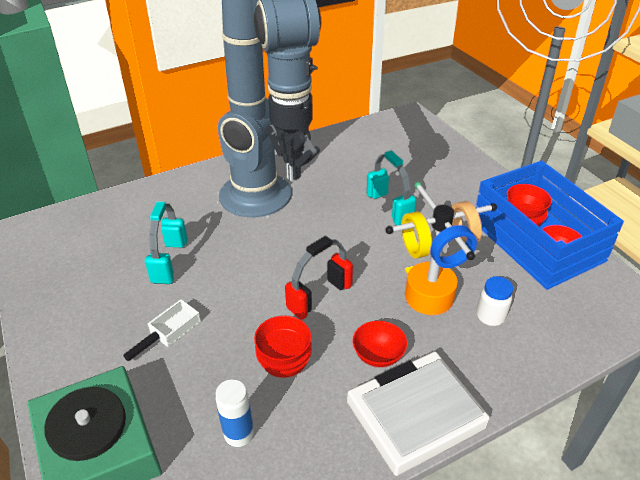

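The head has turned: the green ball is at (417,184), at the front over the pointer, within about 3 mm of the target. The red ear defenders have not moved.

Run:
```python
from geo import *
o=[np.pi,0,np.radians(104.45)]; c=[.4555,-.0227]
for p in ([*c,.26],[*c,.172],[*c,.45],S2W(-.098,0,.45)): print(robot.inverse_kinematics(p,o) is not None)
robot.grip(0.7)
robot.goto([*c,.26],o)
print('hit',robot.move_straight([*c,.172],vel=.08,contact_N=6))
robot.grip(0.0,40)
s=robot.sense(); print(s['t'],s['tcp_pos'],s['opening'],s['gripper_force'])
robot.move_straight([*c,.23],vel=.08)
s=robot.sense(); print(s['wrist_force'],s['opening'],s['gripper_force'])
f=grab('scene'); save(f,'s2.png')
```

```text
True
True
True
True
hit False
13.5833 [ 0.45608102 -0.02256993  0.17241925] 0.27037477710488944 40.0506716966629
[-0.25244007  0.54106482 -2.69212611] 0.26868025114432603 39.38180387020111
```

View pics/s2.png

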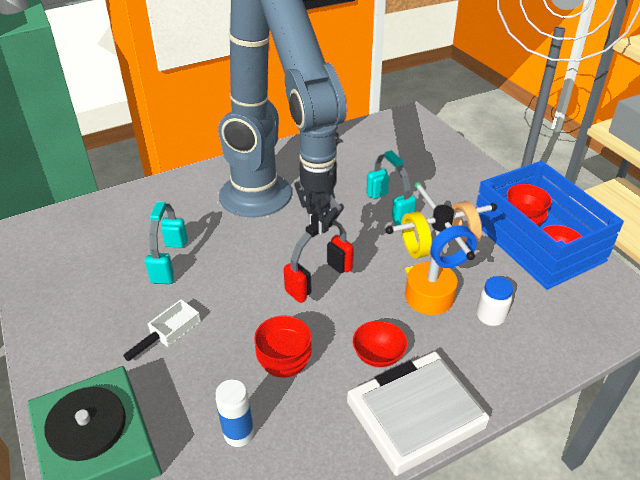

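The red ear defenders are held upright by the crown pad at about (320,225) and hang level.

Run:
```python
from geo import *
o=[np.pi,0,np.radians(80.5)]
robot.move_straight([.4555,-.0227,.455],vel=.15)
T=S2W(-.098,0,.455); robot.move_straight(T,vel=.12,attitude=o)
robot.sleep(.5)
print('d1',robot.move_straight([T[0],T[1],.30],vel=.08,contact_N=8))
f=grab('scene'); save(f,'s3.png'); g=grab('wrist')
s=robot.sense(); print(s['t'],s['tcp_pos'],s['wrist_force'],s['opening'])
f=grab('top')
P=cloud(f,np.ones((480,640),bool)); h=hsv(f)
red=((h[...,0]<5)|(h[...,0]>175))&(h[...,1]>150)&(h[...,2]>60)
for c in cents(f,red,.1,.4): print(c)
```

```text
d1 False
21.1 [0.48448071 0.22824242 0.30029745] [-0.92809152  0.094159   -2.85965879] 0.2712155881066056
(array([255.3, 223.6]), np.int32(285), array([0.469, 0.15 , 0.209]), array([0.442, 0.14 , 0.149]), array([0.503, 0.171, 0.231]))
```

View pics/s3.png

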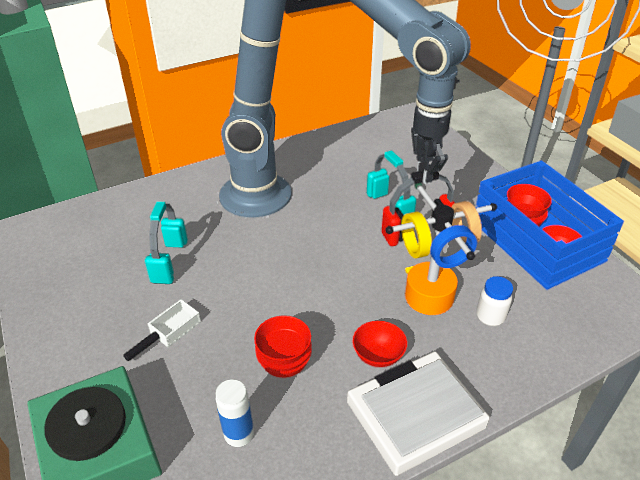

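The headband is above the green-ended bar, and the visible red cup at (391,225) is clear of the yellow roll. Now I'll lower it to contact and release.

Run:
```python
from geo import *
T=S2W(-.098,0,0)
robot.sleep(.3)
print('c',robot.move_straight([T[0],T[1],.265],vel=.02,contact_N=2.5))
s=robot.sense(); print(s['t'],s['tcp_pos'],s['wrist_force'],s['opening'])
robot.sleep(.3); robot.grip(0.6); robot.sleep(.3)
s=robot.sense(); print(s['t'],s['tcp_pos'],s['wrist_force'],s['opening'])
robot.move_straight([T[0],T[1],.36],vel=.06)
robot.goto([.5,-.1,.42],[np.pi,0,np.radians(80.5)])
f=grab('scene'); save(f,'s4.png'); f=grab('top')
P=cloud(f,np.ones((480,640),bool))
Q=P[(P[:,2]>.264)&(P[:,2]<.30)&(np.hypot(P[:,0]-T[0],P[:,1]-T[1])<.05)]; 
print('pad',cv2.minAreaRect(Q[:,:2].astype(np.float32)*1000),Q.mean(0),T)
h=hsv(f);H,S=h[...,0],h[...,1]
for o in cents(f,(H>40)&(H<85)&(S>60),.2,.3,amin=4): print(o)
for o in cents(f,((H<5)|(H>175))&(S>150)&(h[...,2]>60),.1,.4): print(o)
print(robot.sense()['t'])
```

```text
c True
22.8667 [0.4843321  0.22822337 0.26824986] [0.40536259 0.46003128 4.7054002 ] 0.2684381648758714
23.85 [0.48292842 0.22771561 0.26661863] [ 0.12233713 -0.90661591  0.59507003] 0.6010013383438674
pad ((477.8554992675781, 229.65679931640625), (60.54338836669922, 37.06814956665039), 80.70455169677734) [0.48364215 0.22779334 0.27390264] [np.float64(0.48434401104935126), np.float64(0.2281746653743464), 0]
(array([215.9, 227.7]), np.int32(38), array([0.456, 0.234, 0.257]), array([0.449, 0.227, 0.252]), array([0.462, 0.242, 0.265]))
(array([198.6, 206.2]), np.int32(45), array([0.516, 0.296, 0.179]), array([0.511, 0.287, 0.169]), array([0.522, 0.309, 0.186]))
(array([256.5, 224.8]), np.int32(251), array([0.468, 0.151, 0.176]), array([0.442, 0.142, 0.116]), array([0.502, 0.171, 0.195]))
(array([196.9, 222.2]), np.int32(101), array([0.477, 0.301, 0.179]), array([0.466, 0.29 , 0.122]), array([0.49 , 0.315, 0.187]))
26.9167
```

View pics/s4.png

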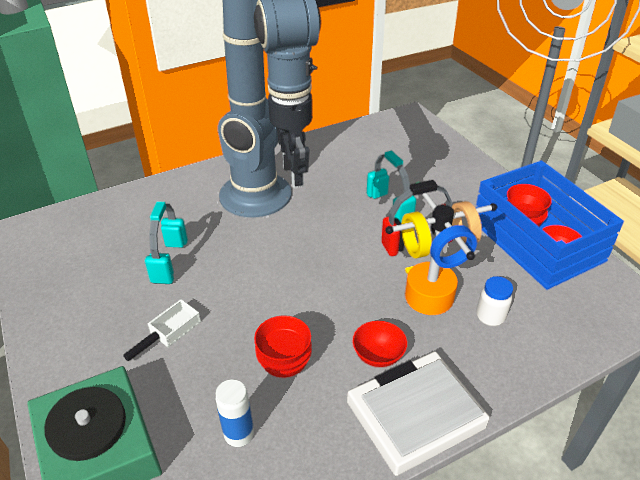

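The ear defenders hang level on the bar: the pad is at (425,187) with its top at 274 mm, both cups are at the same height, and the green bar is still at the front. The gripper is clear at (292,170).

Run:
```python
from h import *
robot.sleep(1.0); print(robot.close_job(), robot.sense()['t'])
```

```text
the job is handed in; nothing more can be done
the job is handed in; nothing more can be done
```

The job is handed in, with no verdict returned: the empty bar clicked in at the front, and the red ear defenders were hanging level on it, released, about 98 mm from the turning axis; I moved none of the bowls, scoop, can or jar.

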